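# Put the lid on the parts bin and fold its four clips down

## Robot

A 6-joint arm with a two-finger parallel gripper is mounted at the origin on a cart in front of the work surface, level with it; the furniture and walls round the work are solid. World frame = base frame: x ahead of the robot, y to its left, z up, the work surface at z = 0. Lengths are in m, angles in rad, forces in N, time in s.
With the tool pointing down it reaches from about 0.225 to 0.875 m from the base axis. Payload 3.4 kg.
Tool frame: the origin (TCP) lies between the finger pads; the fingertips stand 22 mm ahead of it and the grasp point (between the pads) lies 3 mm ahead of it; z points along the fingers, y is the line along which they close (so a half turn about z gives the same grasp; the last joint's range is limited). The gripper opens to 85 mm and grips with 20 to 120 N. Pads are 22 mm wide; open, the fingers measure 114 mm over their backs; the gripper's body (76 mm by 85 mm) begins 54 mm behind the grasp point. The pads swing forward as they close: fully open they stand 13 mm farther back than shut.
Start: joints at [-1.247, 0.276, 1.505, -0, 1.361, -0.121], TCP at [0.247, -0.519, 0.253] pointing down, gripper open.
Joint ranges: [-2.89, 2.89], [-0.75, 2.08], [0.22, 2.7], [-1.18, 4.32], [0.11, 2.71], [-2.7, 2.7]. Speed limits (rad/s): [2.57, 2.57, 3.14, 3.14, 3.14, 3.14].

## Interface

Orientations are given as a rotation vector (axis times angle).
In Python, from bench import observe, snapshot, job_done gives the robot as it stands. The module is installed in compiled form; this text tells all that it offers.
- The arm moves only by the shell command python3 -m creep 'ROWS' [FORCE]. ROWS is a JSON object of lists of equal length, an entry for each row: "travel": the shift along the tool's x, y, z in cm, a list of three; "dr": the turn, a rotation vector about the tool's x, y, z in degrees, a list of three; "jaw": the opening, from 0 (shut) to 1 (fully open). A call has 1 to 8 rows; each row is the pose to reach, as a shift and turn from the pose commanded when the call began, along the tool's axes at that moment; what a row does not reach only later rows make up. A row lasts 1/8 s, in which the tool goes at most 62.5 mm and 10.7 degrees, less where a joint would pass 70% of its speed; a pose out of reach is approached as far as the arm can. A call with a gripper value outside its range is refused whole. The fingers move at their own pace and stop on an object; FORCE is the grip in N (left out, the last holds). Time passes only in rows, so rows that repeat a pose let the fingers close. It gives the time, the measured TCP pose, the force, the opening and the grip force at its end, in the units of the state.
- observe(): the state, without advancing time (a new reading comes with each control period).
- snapshot(name): name is "scene" or "top" or "wrist"; returns a dict with "color" (384x512x3 uint8, red, green, blue), "fx", "fy", "cx", "cy" (pixels), "distortion" ([k1, k2, p1, p2, k3] as OpenCV has them; the pictures are not rectified), "xyz" and "rotation" of the camera in the world. Camera axes: x right, y down, z forward; pixel columns grow to the right and rows downward; lengths in m; the calibration is good to about 2 mm. A picture is of the moment at which its call begins. There is no depth.
- job_done(): hands the job in; it is judged then, once.
The state is a dict: "time": time; "q": joint angles; "qvel": joint speeds; "effort": joint torques, N m; "ee_pos": TCP position; "tcp_rot": TCP orientation; "ft_force": force on the tool from outside, world axes, zero at the start; "torque": the same for the moment, N m; "width": opening from 0.0 (shut) to 1.0 (fully open); "grip_force": force on a finger pad.
Only numpy, scipy, OpenCV 4.12 (cv2) and the standard library are available. Lean on these libraries where they do the work, as an engineer would, in place of code of your own. Each camera call takes 0.05 s, during which the arm holds its last target. There are 200 camera calls.

## Task

Close up the parts bin. Take the lid out of the wooden rack, lay it down flat on the bench with its handle up and let go of it; then take it by the handle, set it fully home in the mouth of the bin, let go, and fold each of the bin's four clip flaps all the way down over the lid's rim. Do not disturb the other things on the bench.

Things in the scene. Friction and masses are not known exactly. Their poses are not given: they have to be found in the camera images.
- bin: open grey rectangular parts bin with two things inside it, fixed to the bench; outer size 124 (x) x 176 (y) x 62 mm high, origin at the centre of its underside, z up. Walls 6 mm thick. Its mouth is a recess of 112 x 164 mm, 8 mm deep, with a ledge 54 mm above the bench on which the lid rests (4 mm play all round); a seated lid's top stands 64 mm above the bench, 2 mm above the walls. A black clip flap is hinged outside the middle of each of the four walls.
- rack: low wooden rack fixed to the bench, 70 (x) x 176 (y) x 42 mm high, origin at the centre of its underside, z up. A 14 mm wide channel along its y, its floor 12 mm above the bench, holds the lid on edge.
- lid: grey rectangular lid, a plate 156 x 104 x 10 mm with a black bar handle on its top face, 0.1 to 0.2 kg. Origin mid underside; x axis out of the top face (handle side), y along the 156 mm side, z along the 104 mm side. It starts on a long edge in the rack, z up, the handle on its left (x about along world +y, towards the bin). It fits the bin either way round (half a turn about x).
- lid_grip (a point): middle of the lid's bar handle, 36 mm from the underside along the lid's x (26 mm above the plate's top). The bar is 80 mm long along the lid's y, 16 mm wide along z, 12 mm thick; under it are two posts, 64 mm apart; axes as the lid's.
- flap_near (a joint): angle of the black clip flap on the bin's -x (nearest the robot at yaw 0) side, rad: 0 = folded down flat over the lid's rim (its stop), grows as it opens, up to 1.95 (1.57 is upright). The stiff hinge stays where it is left and turns with under 1 N at the flap's end. The flap is 42 mm wide, 36 mm long from hinge to end, 5 mm thick; its hinge axis lies at (-0.067, 0) m in the bin's frame, 68 mm above the bench, parallel to that wall.
- tip_near (a point): middle of the free end of the flap on the bin's -x (nearest the robot at yaw 0) side, 36 mm from its hinge
- flap_right (a joint): angle of the black clip flap on the bin's -y side, rad: 0 = folded down flat over the lid's rim (its stop), grows as it opens, up to 1.95 (1.57 is upright). The stiff hinge stays where it is left and turns with under 1 N at the flap's end. The flap is 42 mm wide, 36 mm long from hinge to end, 5 mm thick; its hinge axis lies at (0, -0.093) m in the bin's frame, 68 mm above the bench, parallel to that wall.
- tip_right (a point): middle of the free end of the flap on the bin's -y side, 36 mm from its hinge
- flap_far (a joint): angle of the black clip flap on the bin's +x side, rad: 0 = folded down flat over the lid's rim (its stop), grows as it opens, up to 1.95 (1.57 is upright). The stiff hinge stays where it is left and turns with under 1 N at the flap's end. The flap is 42 mm wide, 36 mm long from hinge to end, 5 mm thick; its hinge axis lies at (0.067, 0) m in the bin's frame, 68 mm above the bench, parallel to that wall.
- tip_far (a point): middle of the free end of the flap on the bin's +x side, 36 mm from its hinge
- flap_left (a joint): angle of the black clip flap on the bin's +y side, rad: 0 = folded down flat over the lid's rim (its stop), grows as it opens, up to 1.95 (1.57 is upright). The stiff hinge stays where it is left and turns with under 1 N at the flap's end. The flap is 42 mm wide, 36 mm long from hinge to end, 5 mm thick; its hinge axis lies at (0, 0.093) m in the bin's frame, 68 mm above the bench, parallel to that wall.
- tip_left (a point): middle of the free end of the flap on the bin's +y side, 36 mm from its hinge
- screw_jar: bystander: small glass jar with a screw cap, 61 mm across, 85 mm tall, standing; origin at the centre of its underside
- drink_can: bystander: drink can, 66 mm across, 115 mm tall, standing; origin at the centre of its underside
- tape_measure_1: bystander: tape measure, 41x89x65 mm, standing; origin at the centre of its underside

How it is judged:
By the outcome, as a careful person would: the job done as asked, in the order asked, and still so for the second after the job is handed in, with the robot touching nothing.
It also fails if it takes over 72 s, if anything falls off the work surface, if the arm or the gripper's body presses on something with over 40 N, if the wrist force passes 120 N, or if a joint passes its speed limit or range.

## Working session

There is one attempt and no reset: what is moved stays moved. The work goes in short steps, Python scripts to look and compute and a shell command to move; the robot and the scene stay as the last step left them, time stands still between calls to the robot, and variables do not carry over. Pictures are saved under pics/ and viewed, at most 10 in all, crops included, and the job is handed in when it is done.

```bash
mkdir -p pics
cat > h.py <<'E'
import numpy as np, cv2, json
from bench import observe, snapshot
from scipy.spatial.transform import Rotation as R
def shot(name,fn):
    s=snapshot(name); cv2.imwrite('pics/'+fn+'.png',s['color'][:,:,::-1])
    np.savez('pics/'+fn+'.npz',**{k:np.array(v) for k,v in s.items()}); return s
def load(fn): return dict(np.load('pics/'+fn+'.npz'))
def mats(s):
    K=np.array([[s['fx'],0,s['cx']],[0,s['fy'],s['cy']],[0,0,1.]]); r=np.array(s['rotation'],float)
    r=r if r.shape==(3,3) else R.from_rotvec(r).as_matrix()
    return K,np.array(s['distortion'],float),r,np.array(s['xyz'],float)
def ray(s,px):
    K,d,r,c=mats(s); p=cv2.undistortPoints(np.array(px,float).reshape(-1,1,2),K,d).reshape(-1,2)
    return c,np.c_[p,np.ones(len(p))]@r.T
def atz(s,px,z):
    c,v=ray(s,px); return c+v*((np.array(z)-c[2])/v[:,2])[:,None]
def proj(s,P):
    K,d,r,c=mats(s); P=(np.array(P,float)-c)@r
    return cv2.projectPoints(P.reshape(-1,1,3),np.zeros(3),np.zeros(3),K,d)[0].reshape(-1,2)
def st():
    o=observe(); print('t',round(o['time'],2),'p',np.round(o['ee_pos'],4),'rv',np.round(o['tcp_rot'],3),'w',np.round(o['width'],3),'gf',np.round(o['grip_force'],1),'F',np.round(o['ft_force'],1),'q',np.round(o['q'],2)); return o
def go(p,ydir=None,Rt=None):
    """travel(cm), dr(deg) from current to target pos, tool"""
    o=observe(); R0=R.from_rotvec(o['tcp_rot']); t=R0.inv().apply(np.array(p)-o['ee_pos'])*100
    print('travel',np.round(t,2),end=' ')
    if Rt is not None: print('dr',np.round(np.degrees((R0.inv()*Rt).as_rotvec()),1),end='')
    print()
E
python3 - <<'E'
from h import *
for n in('scene','top'):
    s=shot(n,n+'0'); print(n,s['xyz'],s['rotation'],s['fx'])
a=cv2.imread('pics/scene0.png');b=cv2.imread('pics/top0.png')
st(); print(R.from_rotvec(observe()['tcp_rot']).as_matrix().round(3))
cv2.imwrite('pics/s0b.png',cv2.resize(a,(800,600)));cv2.imwrite('pics/t0b.png',cv2.resize(b,(800,600)))
E
```

```text
scene [0.07190219 0.77287391 0.94431862] [-0.75819946  2.61273161 -1.12605571] 438.43485138397267
top [ 0.40635983 -0.02446161  1.13223073] [-2.18020451  2.15510337 -0.14197002] 410.6674421188826
t 0.1 p [ 0.2472 -0.5187  0.2525] rv [-3.063 -0.693  0.   ] w 1.0 gf 0.0 F [ 0.  -0.5 -0.2] q [-1.25  0.28  1.51 -0.    1.36 -0.12]
[[ 0.903  0.43  -0.001]
 [ 0.43  -0.903  0.002]
 [ 0.    -0.002 -1.   ]]
```

View pics/s0b.png

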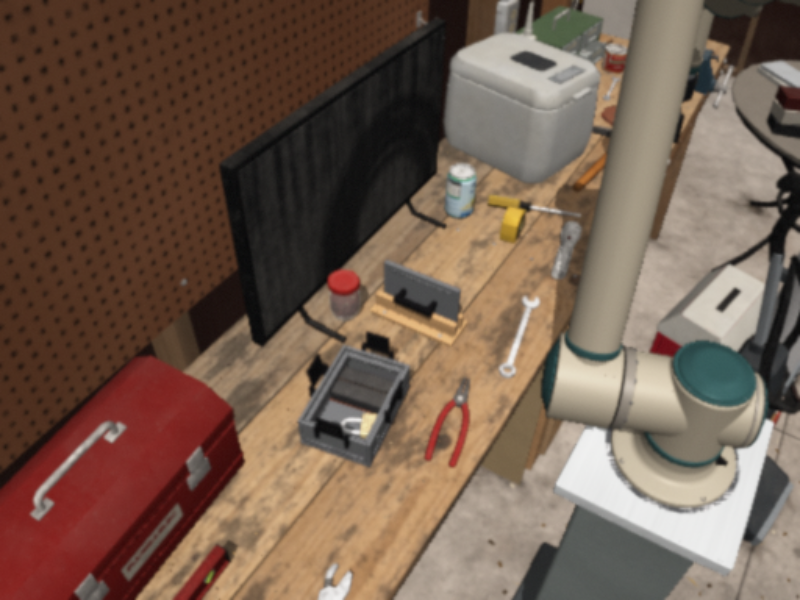

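View pics/t0b.png

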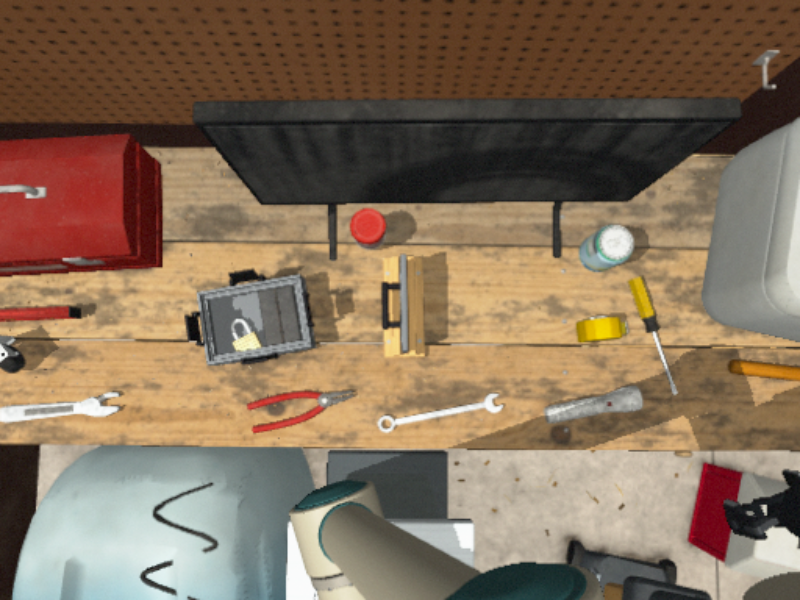

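The scene picture shows the bin, the rack with the lid on edge and its handle facing the bin, and the jar, can and tape clear of both. In the top picture (800x600), the bin rim corners are about (199,291), (303,276), (313,348) and (208,364). The rack is at cols 384-426, rows 254-357, and the lid's top edge runs (402,255)-(407,352).

```bash
cat > ov.py <<'E'
from h import *
k=1.5625
s=load('top0');z=load('scene0')
def m(n,p,h): 
    q=atz(s,np.array(p)/k,np.full(len(p),h)); print(n,q[:,:2].round(3).tolist(),'c',q.mean(0)[:2].round(4)); return q
b=m('bin',[(199,291),(303,276),(313,348),(208,364)],.062)
print('sides',[np.linalg.norm(b[i]-b[(i+1)%4]).round(3) for i in range(4)],'yaw',np.degrees(np.arctan2(*(b[1]-b[2])[[1,0]])),np.degrees(np.arctan2(*(b[0]-b[3])[[1,0]])))
r=m('rack',[(384,258),(423,254),(426,355),(386,357)],.042)
print('sides',[np.linalg.norm(r[i]-r[(i+1)%4]).round(3) for i in range(4)])
m('lidtop',[(404,255),(405,352)],.116)
m('jar',[(368,226)],.085);m('can',[(614,243)],.115);m('tape',[(601,327)],.065)
m('tape corners',[(577,318),(577,342),(625,318),(627,335)],.065)
m('wrench',[(387,423),(494,403)],.01); m('benchedge',[(300,447),(600,447)],0);m('duct',[(547,412),(640,398)],.03);m('tvfeet',[(333,258),(557,255)],.0); m('pliers',[(350,395)],0)
E
python3 ov.py
```

```text
bin [[0.537, 0.309], [0.565, 0.136], [0.444, 0.116], [0.416, 0.289]] c [0.4904 0.2125]
sides [np.float64(0.176), np.float64(0.122), np.float64(0.175), np.float64(0.123)] yaw 9.47673720911866 9.664291422643448
rack [[0.601, 0.001], [0.609, -0.067], [0.435, -0.073], [0.431, -0.005]] c [ 0.5189 -0.0361]
sides [np.float64(0.068), np.float64(0.174), np.float64(0.068), np.float64(0.17)]
lidtop [[0.593, -0.033], [0.438, -0.037]] c [ 0.5152 -0.0349]
jar [[0.647, 0.027]] c [0.6468 0.027 ]
can [[0.618, -0.374]] c [ 0.6176 -0.374 ]
tape [[0.484, -0.365]] c [ 0.4844 -0.3652]
tape corners [[0.499, -0.325], [0.459, -0.324], [0.5, -0.406], [0.471, -0.409]] c [ 0.4823 -0.3661]
wrench [[0.319, -0.008], [0.354, -0.193]] c [ 0.3365 -0.1005]
benchedge [[0.275, 0.142], [0.28, -0.379]] c [ 0.2775 -0.1188]
duct [[0.341, -0.28], [0.366, -0.441]] c [ 0.3534 -0.3607]
tvfeet [[0.607, 0.093], [0.618, -0.309]] c [ 0.6125 -0.1084]
pliers [[0.365, 0.057]] c [0.3653 0.0572]
```

```bash
python3 -m creep '{"travel":[[3,-2.2,0],[6,-4.4,0],[9,-6.6,0],[12,-8.8,0],[15,-11,0],[18,-13.2,0],[21,-15.4,0],[24,-17.6,0]],"dr":[[0,0,-10],[0,0,-20],[0,0,-30],[0,0,-40],[0,0,-50],[0,0,-60],[0,0,-70],[0,0,-80]],"jaw":[0.4,0.4,0.4,0.4,0.4,0.4,0.4,0.4]}' 40
python3 - <<'E'
from h import *
st(); c,s=np.cos(np.radians(2)),np.sin(np.radians(2))
go([.515,-.035,.22],Rt=R.from_matrix(np.array([[-c,-s,0],[-s,c,0],[0,0,-1]])))
E
```

```text
time: 1.1
ee_pos: [0.3886, -0.2556, 0.253]
tcp_rot: [-1.895, -2.505, -0.0]
ft_force: [0.7, 0.5, -0.0]
width: 0.398
grip_force: 0.0
t 1.1 p [ 0.3886 -0.2556  0.253 ] rv [-1.895 -2.505 -0.   ] w 0.398 gf 0.0 F [ 0.7  0.5 -0. ] q [-0.73  0.11  1.72  0.    1.31 -1.01]
travel [17.79 18.17  3.31] dr [  0.   -0.  -76.2]
```

```bash
python3 -m creep '{"travel":[[2.2,2.3,0.4],[4.4,4.5,0.8],[6.7,6.8,1.2],[8.9,9.1,1.6],[11.1,11.3,2],[13.3,13.6,2.4],[15.6,15.9,2.9],[17.8,18.2,3.3]],"dr":[[0,0,-9.5],[0,0,-19],[0,0,-28.5],[0,0,-38],[0,0,-47.5],[0,0,-57],[0,0,-66.5],[0,0,-76.2]],"jaw":[0.4,0.4,0.4,0.4,0.4,0.4,0.4,0.4]}'
python3 -m creep '{"travel":[[0,0,0]],"dr":[[0,0,0]],"jaw":[0.4]}' >/dev/null
python3 - <<'E'
from h import *
st(); s=shot('wrist','w1'); print(s['xyz'])
P=[(.593,-.033,.116),(.438,-.037,.116)]; print(proj(s,P))
b=cv2.resize(cv2.imread('pics/w1.png'),(800,600));cv2.imwrite('pics/w1b.png',b)
E
```

```text
time: 2.1
ee_pos: [0.5163, -0.0358, 0.2197]
tcp_rot: [0.055, -3.14, -0.0]
ft_force: [0.3, -0.2, -0.2]
width: 0.398
grip_force: 0.0
t 2.23 p [ 0.5165 -0.0352  0.2195] rv [ 5.00e-02 -3.14e+00 -1.00e-03] w 0.401 gf 0.0 F [0.5 0.1 0.2] q [-0.2   0.21  1.68  0.    1.25 -1.81]
[ 0.43532257 -0.03720866  0.33967199]
[[257.54982792 284.60575844]
 [258.56945656  97.63187166]]
```

View pics/w1b.png

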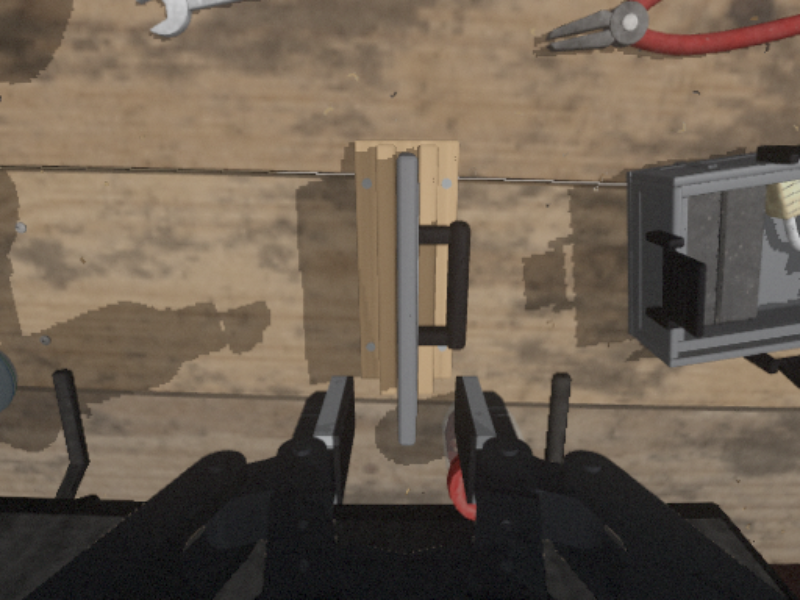

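The wrist picture shows the lid's top edge at col 408, rows 153-444, about 2 mm off the prediction and well between the fingers. The handle bar at col 459 faces the bin.

```bash
python3 -m creep '{"travel":[[0,0.1,4],[0,0.1,8],[0,0.1,10.5],[0,0.1,11.7],[0,0.1,11.7],[0,0.1,11.7],[0,0.1,11.7],[0,0.1,11.7]],"dr":[[0,0,0],[0,0,0],[0,0,0],[0,0,0],[0,0,0],[0,0,0],[0,0,0],[0,0,0]],"jaw":[0.4,0.4,0.4,0.4,0.05,0.05,0.05,0.05]}' 60
python3 -m creep '{"travel":[[0,0,0],[0,0,0],[0,0,-1],[0,0,-3],[0,0,-6],[0,0,-10],[0,0,-14],[0,0,-16]],"dr":[[0,0,0],[0,0,0],[0,0,0],[0,0,0],[0,0,0],[0,0,0],[0,0,0],[0,0,0]],"jaw":[0.05,0.05,0.05,0.05,0.05,0.05,0.05,0.05]}'
python3 - <<'E'
from h import *
o=st(); 
def Rt(phi,T):
    d=np.array([np.cos(phi)*np.cos(T),np.sin(phi)*np.cos(T),-np.sin(T)])
    y=np.array([np.cos(phi)*np.sin(T),np.sin(phi)*np.sin(T),np.cos(T)]); return R.from_matrix(np.c_[np.cross(y,d),y,d])
for phi in (45,60):
  for T in(30,40): go([.42,-.23,.2],Rt=Rt(np.radians(phi),np.radians(T)))
E
```

```text
time: 3.28
ee_pos: [0.5166, -0.0359, 0.104]
tcp_rot: [-0.046, 3.14, -0.001]
ft_force: [0.3, 0.0, -0.6]
width: 0.105
grip_force: 60.3
time: 4.28
ee_pos: [0.517, -0.036, 0.2664]
tcp_rot: [-0.046, 3.137, -0.002]
ft_force: [0.1, -0.6, -0.8]
width: 0.109
grip_force: 60.3
t 4.28 p [ 0.517  -0.036   0.2664] rv [-4.600e-02  3.137e+00 -2.000e-03] w 0.109 gf 60.3 F [ 0.1 -0.6 -0.8] q [-0.2   0.18  1.6  -0.    1.36 -1.8 ]
travel [ 10.29 -19.1    6.62] dr [-56.5 -24.2  42.4]
travel [ 10.29 -19.1    6.62] dr [-47.1 -20.1  43.7]
travel [ 10.29 -19.1    6.62] dr [-58.4 -16.3  28.8]
travel [ 10.29 -19.1    6.62] dr [-48.7 -13.6  29.7]
```

```bash
python3 -m creep '{"travel":[[0.8,-2,0],[1.6,-4,0],[2.4,-6,1],[3.2,-8,2],[4,-10,3],[4.9,-12,4],[5.7,-14,5],[6.5,-16,6]],"dr":[[-6,-2.5,5.5],[-12,-5,11],[-18,-7.5,16.5],[-24,-10,22],[-29,-12.5,27],[-35,-15,33],[-41,-17.5,38.5],[-47,-20,44]],"jaw":[0.05,0.05,0.05,0.05,0.05,0.05,0.05,0.05]}'
python3 -m creep '{"travel":[[0,0,0],[0,0,0]],"dr":[[0,0,0],[0,0,0]],"jaw":[0.05,0.05]}' >/dev/null
cat >> h.py <<'E'
def Rt(phi,T):
    phi,T=np.radians([phi,T])
    d=np.array([np.cos(phi)*np.cos(T),np.sin(phi)*np.cos(T),-np.sin(T)])
    y=np.array([np.cos(phi)*np.sin(T),np.sin(phi)*np.sin(T),np.cos(T)]); return R.from_matrix(np.c_[np.cross(y,d),y,d])
E
python3 - <<'E'
from h import *
o=st();print(R.from_rotvec(o['tcp_rot']).as_matrix().round(2)); go([.457,-.198,.072],Rt=Rt(45,40)); go([.448,-.207,.055],Rt=Rt(45,27))
s=shot('scene','s1'); cv2.imwrite('pics/s1b.png',cv2.resize(s['color'][80:320,180:480,::-1],(750,600)))
E
```

```text
time: 5.28
ee_pos: [0.4556, -0.1993, 0.2035]
tcp_rot: [1.002, 2.389, 1.112]
ft_force: [0.0, -0.2, -1.2]
width: 0.11
grip_force: 60.3
t 5.53 p [ 0.4561 -0.1977  0.2039] rv [0.998 2.394 1.111] w 0.107 gf 60.3 F [0.3 0.2 0.1] q [-1.1   0.29  1.98  0.84  1.34 -2.28]
[[-0.71  0.46  0.54]
 [ 0.71  0.45  0.54]
 [ 0.    0.76 -0.65]]
travel [ -0.15 -10.03   8.57] dr [-0.3 -0.1 -0.3]
travel [ -0.16 -12.15   8.7 ] dr [-13.3  -0.   -0.3]
```

View pics/s1b.png

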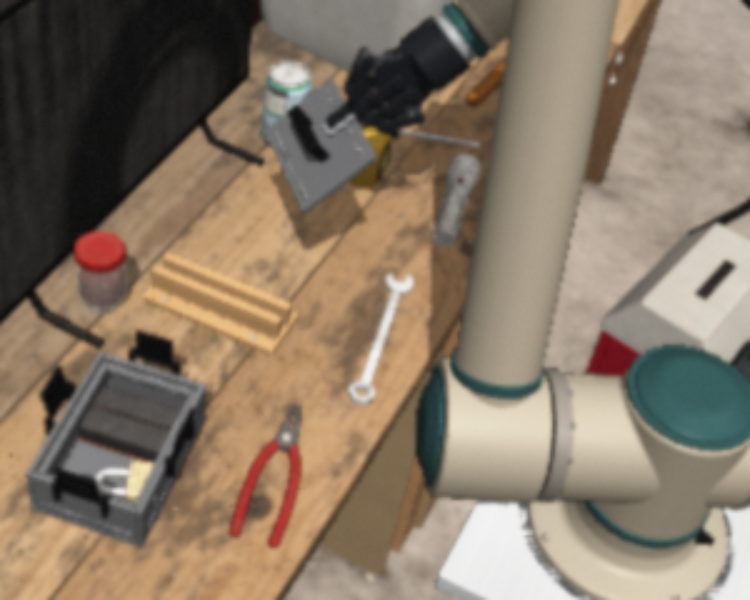

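The crop shows the lid gripped by its upper edge, slanted with the handle up, above clear bench between the rack and the tape measure.

```bash
python3 -m creep '{"travel":[[0,-2,1.5],[0,-4,3],[-0.1,-6,4.5],[-0.1,-8,6],[-0.1,-10,7.3],[-0.2,-11.5,8.3],[-0.2,-12.1,8.7],[-0.2,-12.1,8.7]],"dr":[[-2,0,0],[-4,0,0],[-6,0,0],[-8,0,0],[-10,0,0],[-12,0,0],[-13.3,0,0],[-13.3,0,0]],"jaw":[0.05,0.05,0.05,0.05,0.05,0.05,0.05,0.05]}'
python3 - <<'E'
from h import *
o=st();print(R.from_rotvec(o['tcp_rot']).as_matrix().round(2)); go([.448,-.207,.047],Rt=Rt(45,27));go([.448,-.207,.042],Rt=Rt(45,24))
E
```

```text
time: 6.58
ee_pos: [0.4587, -0.2162, 0.0714]
tcp_rot: [0.942, 2.226, 1.358]
ft_force: [0.7, 0.2, -1.4]
width: 0.109
grip_force: 60.3
t 6.58 p [ 0.4587 -0.2162  0.0714] rv [0.942 2.226 1.358] w 0.109 gf 60.3 F [ 0.7  0.2 -1.4] q [-1.19  0.64  2.07  0.99  1.29 -2.7 ]
[[-0.71  0.35  0.61]
 [ 0.7   0.31  0.64]
 [ 0.03  0.88 -0.47]]
travel [ 1.33 -2.24  1.08] dr [-1.  -1.1 -1.5]
travel [ 1.31 -2.68  1.31] dr [-4.  -1.  -1.6]
```

Run:
```python
from h import *
go([.456,-.203,.065],Rt=Rt(52,35));go([.456,-.203,.058],Rt=Rt(52,35))
```

```text
travel [ 1.1  -0.24  0.98] dr [ 7.1  4.8 -5.1]
travel [ 1.08 -0.86  1.31] dr [ 7.1  4.8 -5.1]
```

```bash
python3 -m creep '{"travel":[[0.5,0.8,0.3],[1,1.5,0.5],[1,1.5,0.5]],"dr":[[3.5,2.4,-2.5],[7.1,4.8,-5.1],[7.1,4.8,-5.1]],"jaw":[0.05,0.05,0.05]}'
python3 - <<'E'
from h import *
o=st();print(R.from_rotvec(o['tcp_rot']).as_matrix().round(2)); go([.456,-.203,.065],Rt=Rt(52,35));go([.456,-.203,.058],Rt=Rt(52,35))
E
```

```text
time: 6.95
ee_pos: [0.4599, -0.2004, 0.0841]
tcp_rot: [0.827, 2.409, 1.253]
ft_force: [0.3, 0.4, -1.9]
width: 0.108
grip_force: 60.4
t 6.95 p [ 0.4599 -0.2004  0.0841] rv [0.827 2.409 1.253] w 0.108 gf 60.4 F [ 0.3  0.4 -1.9] q [-1.11  0.56  2.03  0.89  1.26 -2.62]
[[-0.79  0.35  0.5 ]
 [ 0.62  0.45  0.65]
 [-0.    0.82 -0.57]]
travel [ 0.15 -1.82  0.73] dr [-0.   0.   0.1]
travel [ 0.15 -2.39  1.14] dr [-0.   0.   0.1]
```

```bash
python3 -m creep '{"travel":[[0.1,-0.8,0.3],[0.1,-1.5,0.6],[0.1,-2,0.9],[0.1,-2.4,1.1],[0.1,-2.5,1.2],[0.1,-2.5,1.2]],"dr":[[0,0,0],[0,0,0],[0,0,0],[0,0,0],[0,0,0],[0,0,0]],"jaw":[0.05,0.05,0.05,0.05,0.05,0.05]}'
python3 - <<'E'
from h import *
o=st();s=shot('top','t1');cv2.imwrite('pics/t1b.png',cv2.resize(s['color'][140:260,200:400,::-1],(800,480)))
E
```

```text
time: 7.7
ee_pos: [0.4558, -0.2039, 0.0557]
tcp_rot: [0.833, 2.405, 1.259]
ft_force: [-1.0, -0.2, 3.4]
width: 0.104
grip_force: 60.9
t 7.7 p [ 0.4558 -0.2039  0.0557] rv [0.833 2.405 1.259] w 0.104 gf 60.9 F [-1.  -0.2  3.4] q [-1.12  0.61  2.04  0.9   1.23 -2.68]
```

View pics/t1b.png

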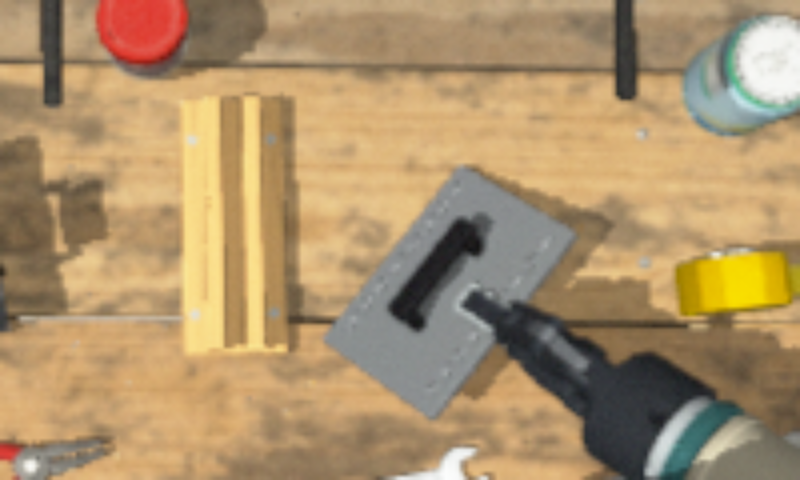

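The top crop shows the lid slanted handle-up with its lower edge on the bench, clear of the rack (right edge at col 290) and the tape (from col 677).

```bash
python3 -m creep '{"travel":[[0,0,0],[0,0,0],[0,0,0],[0,-0.4,0.3],[0,-0.8,0.55],[0,-1.1,0.75],[0,-1.1,0.75]],"dr":[[0,0,0],[0,0,0],[0,0,0],[0,0,0],[0,0,0],[0,0,0],[0,0,0]],"jaw":[0.2,0.35,0.35,0.35,0.35,0.35,0.35]}'
python3 -m creep '{"travel":[[0,-0.6,-0.8],[0,-1.1,-1.6],[0,-1.7,-2.5],[0,-2.3,-3.3],[0,-2.3,-4.1],[0,-2.1,-5.5],[0,-1,-7.5],[0,1,-10]],"dr":[[0,0,0],[0,0,0],[0,0,0],[0,0,0],[0,0,0],[0,0,0],[0,0,0],[0,0,0]],"jaw":[0.35,0.35,0.35,0.35,0.35,0.35,0.35,0.35]}'
python3 - <<'E'
from h import *
o=st();s=shot('top','t2');cv2.imwrite('pics/t2b.png',cv2.resize(s['color'][140:260,200:400,::-1],(800,480)))
E
```

```text
time: 8.62
ee_pos: [0.4554, -0.2041, 0.0413]
tcp_rot: [0.834, 2.407, 1.257]
ft_force: [-0.0, 0.7, -0.4]
width: 0.349
grip_force: 0.2
time: 9.62
ee_pos: [0.4079, -0.2645, 0.108]
tcp_rot: [0.834, 2.407, 1.258]
ft_force: [0.7, -0.1, 0.1]
width: 0.355
grip_force: 0.0
t 9.62 p [ 0.4079 -0.2645  0.108 ] rv [0.834 2.407 1.258] w 0.355 gf 0.0 F [ 0.7 -0.1  0.1] q [-1.25  0.55  1.94  0.77  1.39 -2.6 ]
```

View pics/t2b.png

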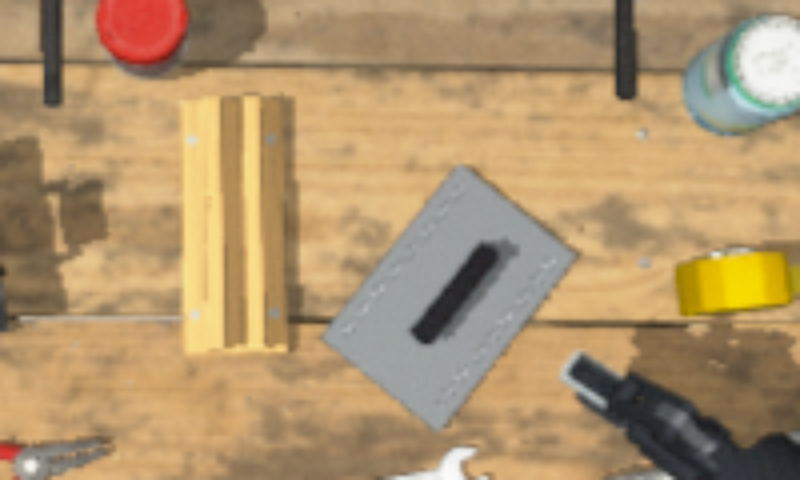

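The crop shows the lid flat with the handle up. Its corners are at (460,165), (578,255), (440,428) and (323,338), and the bar runs (490,245)-(420,340).

```bash
cat >> h.py <<'E'
def Rd(a):
    c,s=np.cos(np.radians(a)),np.sin(np.radians(a)); return R.from_matrix(np.array([[c,s,0],[s,-c,0],[0,0,-1]]))
E
python3 - <<'E'
from h import *
s=load('top0'); f=lambda p:np.array(p)/4+[200,140]
q=atz(s,f([(460,165),(578,255),(440,428),(323,338)]),np.full(4,.01));print(q.round(3)[:,:2].tolist(),q.mean(0).round(4),[np.linalg.norm(q[i]-q[(i+1)%4]).round(3) for i in range(4)])
v=q[0]-q[3]+q[1]-q[2];a=np.degrees(np.arctan2(v[1],v[0]));print('ang',a)
b=atz(s,f([(490,247),(421,338)]),np.full(2,.042));print(b.round(4),b.mean(0))
st(); p=(q.mean(0)[:2]+b.mean(0)[:2])/2; go([*p,.16],Rt=Rd(a+180)); print(p)
E
```

```text
[[0.564, -0.191], [0.502, -0.272], [0.384, -0.176], [0.444, -0.097]] [ 0.4734 -0.1839  0.01  ] [np.float64(0.102), np.float64(0.153), np.float64(0.1), np.float64(0.153)]
ang -38.42993239085177
[[ 0.5043 -0.2058  0.042 ]
 [ 0.4432 -0.1595  0.042 ]] [ 0.47379598 -0.1826685   0.042     ]
t 9.68 p [ 0.4086 -0.2663  0.1115] rv [0.83  2.406 1.252] w 0.352 gf 0.0 F [-0.8 -0.8  1.9] q [-1.25  0.54  1.94  0.77  1.4  -2.6 ]
travel [ 0.   10.02  5.86] dr [55.   0.   0.3]
[ 0.4735765  -0.18326193]
```

```bash
python3 -m creep '{"travel":[[0,2,1],[0,4,2],[0,6,3],[0,8,4],[0,9.5,5.4],[0,10,5.9],[0,10,5.9],[0,10,5.9]],"dr":[[9,0,0],[18,0,0],[27,0,0],[36,0,0],[45,0,0],[55,0,0],[55,0,0],[55,0,0]],"jaw":[0.5,0.5,0.5,0.5,0.5,0.5,0.5,0.5]}' 60
python3 - <<'E'
from h import *
st(); go([.4736,-.1833,.041],Rt=Rd(141.6))
E
```

```text
time: 10.68
ee_pos: [0.4729, -0.1811, 0.1552]
tcp_rot: [-1.025, -2.967, -0.005]
ft_force: [-0.0, 0.1, 0.1]
width: 0.503
grip_force: 0.0
t 10.68 p [ 0.4729 -0.1811  0.1552] rv [-1.025 -2.967 -0.005] w 0.503 gf 0.0 F [-0.   0.1  0.1] q [-0.51  0.25  1.8   0.    1.09 -1.41]
travel [-0.23 -0.16 11.42] dr [ 0.1 -0.2  0.3]
```

```bash
python3 -m creep '{"travel":[[-0.2,-0.2,4],[-0.2,-0.2,8],[-0.2,-0.2,10.5],[-0.2,-0.2,11.4],[-0.2,-0.2,11.4],[-0.2,-0.2,11.4],[-0.2,-0.2,11.4],[-0.2,-0.2,11.4]],"dr":[[0,0,0],[0,0,0],[0,0,0],[0,0,0],[0,0,0],[0,0,0],[0,0,0],[0,0,0]],"jaw":[0.5,0.5,0.5,0.5,0.1,0.1,0.1,0.1]}' 60
python3 -m creep '{"travel":[[0,0,0],[0,0,-1],[0,0,-3],[0,0,-6],[0,0,-10],[0,0,-14],[0,0,-15],[0,0,-15]],"dr":[[0,0,0],[0,0,0],[0,0,0],[0,0,0],[0,0,0],[0,0,0],[0,0,0],[0,0,0]],"jaw":[0.1,0.1,0.1,0.1,0.1,0.1,0.1,0.1]}'
python3 - <<'E'
from h import *
st(); go([.4904,.2125,.19],Rt=Rd(99.4))
E
```

```text
time: 11.68
ee_pos: [0.4745, -0.184, 0.0421]
tcp_rot: [1.025, 2.97, 0.002]
ft_force: [-0.7, -1.0, 2.7]
width: 0.17
grip_force: 59.7
time: 12.68
ee_pos: [0.474, -0.1839, 0.1914]
tcp_rot: [-1.025, -2.969, -0.003]
ft_force: [-0.1, -0.4, -1.1]
width: 0.178
grip_force: 59.2
t 12.68 p [ 0.474  -0.1839  0.1914] rv [-1.025 -2.969 -0.003] w 0.178 gf 59.2 F [-0.1 -0.4 -1.1] q [-0.51  0.22  1.74  0.    1.18 -1.41]
travel [23.18 32.2   0.22] dr [ 0.  -0.1 42.5]
```

```bash
python3 -m creep '{"travel":[[2.5,3.5,0],[5.5,7.5,0],[8.5,12,0],[11.6,16,0],[14.5,20,0],[17.5,24.3,0],[20.3,28.2,0],[23.2,32.2,0]],"dr":[[0,0,4],[0,0,9],[0,0,15],[0,0,21],[0,0,27],[0,0,33],[0,0,38],[0,0,42.5]],"jaw":[0.1,0.1,0.1,0.1,0.1,0.1,0.1,0.1]}'
python3 -m creep '{"travel":[[0,0,0],[0,0,0]],"dr":[[0,0,0],[0,0,0]],"jaw":[0.1,0.1]}' >/dev/null
python3 - <<'E'
from h import *
st(); s=shot('top','t3');a=cv2.resize(s['color'][160:250,100:220,::-1],(480,360));s=shot('wrist','w3');b=cv2.resize(s['color'][:,:,::-1],(320,240))
im=np.zeros((600,480,3),np.uint8);im[:360]=a;im[360:,:320]=b;cv2.imwrite('pics/c3.png',im)
E
```

```text
time: 13.68
ee_pos: [0.489, 0.2137, 0.1899]
tcp_rot: [-2.032, -2.39, 0.004]
ft_force: [1.5, 0.0, -0.6]
width: 0.175
grip_force: 59.2
t 13.93 p [0.4892 0.2119 0.1904] rv [-2.028 -2.394  0.004] w 0.173 gf 59.2 F [ 0.1 -0.8 -0.8] q [0.28 0.26 1.69 0.   1.19 0.11]
```

View pics/c3.png

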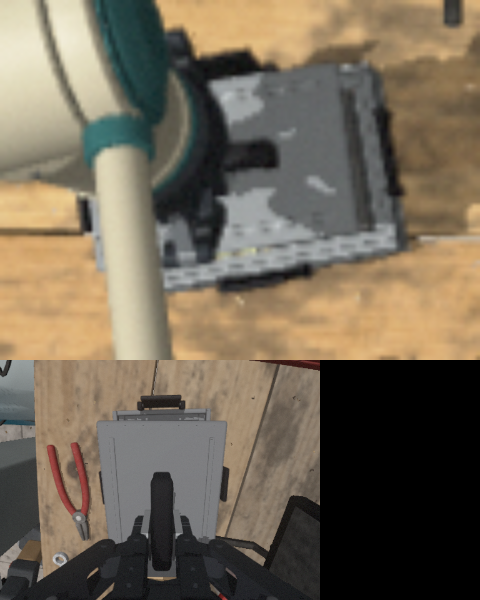

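Run:
```python
from h import *
s=load('w3'); im=np.ascontiguousarray(s['color'][40:200,140:380,::-1]); im=cv2.resize(im,None,fx=3.3,fy=3.3,interpolation=cv2.INTER_CUBIC)
def rect(c,yaw,hx,hy,z):
    a=np.radians(yaw);M=np.array([[np.cos(a),-np.sin(a)],[np.sin(a),np.cos(a)]])
    return np.array([[*(np.array(c)+M@np.array(p)),z] for p in[(-hx,-hy),(hx,-hy),(hx,hy),(-hx,hy)]])
o=observe()
for c,z,hx,hy,col in((o['ee_pos'][:2],.1594,.052,.078,(0,0,255)),((.4904,.2125),.062,.062,.088,(0,255,0)),((.4904,.2125),.062,.056,.082,(255,255,0))):
    p=(proj(s,rect(c,9.4,hx,hy,z))-[140,40]+.5)*3.3; print(p.round().tolist())
    cv2.polylines(im,[p.astype(int)],True,col,1)
cv2.imwrite('pics/w3c.png',im);print(im.shape)
```

```text
[[130.0, 1035.0], [654.0, 1037.0], [745.0, 213.0], [38.0, 213.0]]
[[185.0, 789.0], [609.0, 790.0], [659.0, 150.0], [135.0, 150.0]]
[[204.0, 772.0], [590.0, 772.0], [632.0, 176.0], [162.0, 176.0]]
(528, 792, 3)
```

View pics/w3c.png

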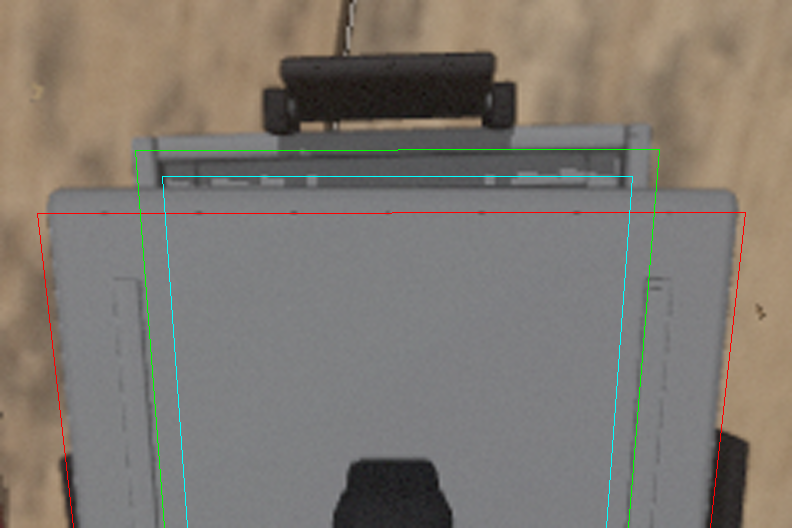

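The crop with overlay shows the lid's far end edge at row ~189, cols 48-738. The bin rim beyond is at rows 137 to 125, cols 135-652. So the bin sits about 1 mm further along tool x than predicted and is about 1° ccw of the lid. I'll apply that and lower.

```bash
python3 -m creep '{"travel":[[0.1,0,2],[0.1,0,4.5],[0.1,0,6.5],[0.1,0,7.8],[0.1,0,8.4],[0.1,0,8.8],[0.1,0,9.1],[0.1,0,9.1]],"dr":[[0,0,-1],[0,0,-1],[0,0,-1],[0,0,-1],[0,0,-1],[0,0,-1],[0,0,-1],[0,0,-1]],"jaw":[0.1,0.1,0.1,0.1,0.1,0.1,0.1,0.1]}'
python3 -m creep '{"travel":[[0,0,0.2],[0,0,0.4],[0,0,0.5],[0,0,0.5]],"dr":[[0,0,0],[0,0,0],[0,0,0],[0,0,0]],"jaw":[0.1,0.1,0.1,0.1]}'
```

```text
time: 15.02
ee_pos: [0.4903, 0.2137, 0.1014]
tcp_rot: [-2.01, -2.412, -0.002]
ft_force: [-0.1, -0.2, -1.4]
width: 0.17
grip_force: 59.2
time: 15.52
ee_pos: [0.4901, 0.2136, 0.0962]
tcp_rot: [-2.01, -2.412, -0.002]
ft_force: [0.3, -0.4, -0.5]
width: 0.173
grip_force: 59.3
```

```bash
python3 -m creep '{"travel":[[0,0,0.1],[0,0,0.2],[0,0,0.2],[0,0,0.2]],"dr":[[0,0,0],[0,0,0],[0,0,0],[0,0,0]],"jaw":[0.1,0.1,0.1,0.1]}'
```

```text
time: 16.02
ee_pos: [0.4902, 0.2137, 0.096]
tcp_rot: [-2.01, -2.413, -0.003]
ft_force: [-3.4, -1.1, 10.9]
width: 0.173
grip_force: 60.9
```

```bash
python3 -m creep '{"travel":[[0,0,0],[0,0,0],[0,0,0],[0,0,0],[0,0,-2],[0,0,-5],[0,0,-9],[0,0,-9]],"dr":[[0,0,0],[0,0,0],[0,0,0],[0,0,0],[0,0,0],[0,0,0],[0,0,0],[0,0,0]],"jaw":[0.3,0.45,0.45,0.45,0.45,0.45,0.45,0.45]}'
python3 -m creep '{"travel":[[0,-3,0],[0,-7,0],[0,-10.7,0],[0,-10.7,2],[0,-10.7,5],[0,-10.7,6.7],[0,-10.7,6.7]],"dr":[[0,0,0],[0,0,0],[0,0,0],[0,0,0],[0,0,0],[0,0,0],[0,0,0]],"jaw":[0,0,0,0,0,0,0]}'
python3 - <<'E'
from h import *
o=st();a=np.radians(10.4);M=np.array([[np.cos(a),np.sin(a)],[-np.sin(a),np.cos(a)]]);print(M@(o['ee_pos'][:2]-[.4903,.2136]))
s=shot('scene','s4');s=s['color'][205:305,180:300,::-1];w=shot('wrist','w4')['color'][:,:,::-1]
im=np.zeros((600,480,3),np.uint8);im[:336]=cv2.resize(s,(480,336) if 0 else (403,336)).copy() if 0 else cv2.resize(s,(480,336));im[336:,:352]=cv2.resize(w,(352,264));cv2.imwrite('pics/c4.png',im)
E
```

```text
time: 17.02
ee_pos: [0.4923, 0.2141, 0.1873]
tcp_rot: [2.01, 2.412, 0.011]
ft_force: [1.1, 0.5, -0.4]
width: 0.451
grip_force: 0.0
time: 17.9
ee_pos: [0.3832, 0.1937, 0.1154]
tcp_rot: [-2.008, -2.41, 0.005]
ft_force: [-0.1, 0.9, -0.1]
width: 0.001
grip_force: 0.0
t 17.9 p [0.3832 0.1937 0.1154] rv [-2.008 -2.41   0.005] w 0.001 gf 0.0 F [-0.1  0.9 -0.1] q [0.3  0.19 2.01 0.   0.95 0.12]
[-0.10897158 -0.00024007]
```

View pics/c4.png

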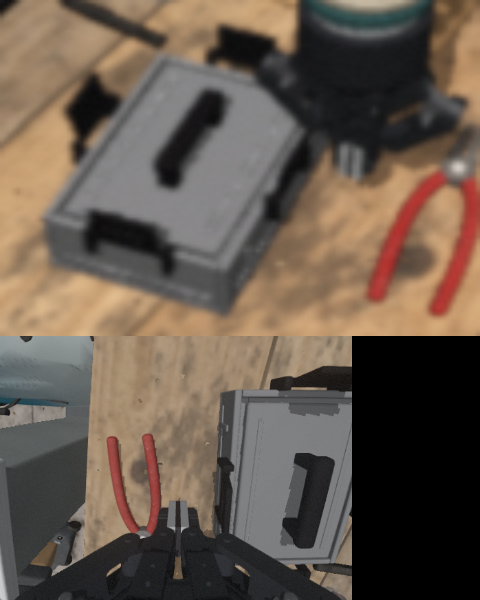

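The composite shows the lid seated in the bin and free, all four flaps upright or just beyond, and the shut fingers outside the near flap.

```bash
python3 -m creep '{"travel":[[0,1.5,0],[0,2.7,0],[0,4,0],[0,5.4,0],[0,6,0.8],[0,6.3,1.5],[0,6.3,2],[0,6.3,2.3]],"dr":[[0,0,0],[0,0,0],[0,0,0],[0,0,0],[0,0,0],[0,0,0],[0,0,0],[0,0,0]],"jaw":[0,0,0,0,0,0,0,0]}'
python3 -m creep '{"travel":[[0,0,0.2],[0,0,0.35],[0,0,0.35]],"dr":[[0,0,0],[0,0,0],[0,0,0]],"jaw":[0,0,0]}'
python3 -c "from h import *;st()"
```

```text
time: 19.0
ee_pos: [0.4464, 0.2055, 0.0937]
tcp_rot: [-2.01, -2.412, -0.001]
ft_force: [-0.0, -0.7, -0.4]
width: -0.003
grip_force: 0.4
time: 19.38
ee_pos: [0.4465, 0.2056, 0.0923]
tcp_rot: [-2.01, -2.412, -0.002]
ft_force: [-3.1, -1.6, 12.8]
width: 0.001
grip_force: 6.2
t 19.38 p [0.4465 0.2056 0.0923] rv [-2.010e+00 -2.412e+00 -2.000e-03] w 0.001 gf 6.2 F [-3.1 -1.6 12.8] q [0.29 0.3  1.92 0.   0.92 0.11]
```

```bash
python3 -m creep '{"travel":[[0,0,-4],[0,0,-8.5],[-4,2,-8.5],[-9,4.5,-8.5],[-13.5,4.5,-8.5],[-13.5,4.5,-6],[-13.5,4.5,-2.7],[-13.5,4.5,-2.7]],"dr":[[0,0,0],[0,0,0],[0,0,0],[0,0,0],[0,0,0],[0,0,0],[0,0,0],[0,0,0]],"jaw":[0,0,0,0,0,0,0,0]}'
python3 - <<'E'
from h import *
o=st();a=np.radians(10.4);M=np.array([[np.cos(a),np.sin(a)],[-np.sin(a),np.cos(a)]]);print(M@(o['ee_pos'][:2]-[.4903,.2136]))
E
```

```text
time: 20.38
ee_pos: [0.513, 0.0807, 0.1153]
tcp_rot: [-2.007, -2.408, 0.005]
ft_force: [0.1, 0.8, 0.4]
width: -0.0
grip_force: 0.0
t 20.38 p [0.513  0.0807 0.1153] rv [-2.007 -2.408  0.005] w -0.0 gf 0.0 F [0.1 0.8 0.4] q [ 0.02  0.31  1.83  0.    1.01 -0.16]
[-0.00162842 -0.13480901]
```

```bash
python3 -m creep '{"travel":[[1.5,0.1,0],[2.7,0.1,0],[4,0.1,0],[5,0.1,0],[5.7,0.1,0.8],[6.2,0.1,1.5],[6.2,0.1,2],[6.2,0.1,2.2]],"dr":[[0,0,0],[0,0,0],[0,0,0],[0,0,0],[0,0,0],[0,0,0],[0,0,0],[0,0,0]],"jaw":[0,0,0,0,0,0,0,0]}'
python3 -m creep '{"travel":[[0,0,0.2],[0,0,0.3],[0,0,0.3]],"dr":[[0,0,0],[0,0,0],[0,0,0]],"jaw":[0,0,0]}'
python3 -c "from h import *;st()"
```

```text
time: 21.38
ee_pos: [0.5049, 0.142, 0.0948]
tcp_rot: [-2.01, -2.411, -0.0]
ft_force: [0.1, 1.5, 1.6]
width: -0.002
grip_force: 0.4
time: 21.75
ee_pos: [0.5054, 0.142, 0.0926]
tcp_rot: [-2.01, -2.412, -0.002]
ft_force: [0.3, -0.1, 1.9]
width: -0.002
grip_force: 0.1
t 21.75 p [0.5054 0.142  0.0926] rv [-2.010e+00 -2.412e+00 -2.000e-03] w -0.002 gf 0.1 F [ 0.3 -0.1  1.9] q [ 0.14  0.35  1.85  0.    0.95 -0.04]
```

```bash
python3 -m creep '{"travel":[[0,0,0.2],[0,0,0.3],[0,0,0.3],[0,0,-2]],"dr":[[0,0,0],[0,0,0],[0,0,0],[0,0,0]],"jaw":[0,0,0,0]}'
python3 - <<'E'
from h import *
st()
a=ray(load('top0'),[(262/1.5625,203/1.5625)]);b=ray(load('scene0'),[(262/1.5625,338/1.5625)])
A=np.c_[a[1][0],-b[1][0]];t=np.linalg.lstsq(A,b[0]-a[0],rcond=None)[0];print(a[0]+a[1][0]*t[0],b[0]+b[1][0]*t[1])
print(atz(load('top0'),[(197/1.5625,122/1.5625)],[.35]),ray(load('top0'),[(197/1.5625,122/1.5625)]))
E
```

```text
time: 22.25
ee_pos: [0.5044, 0.1418, 0.1123]
tcp_rot: [-2.009, -2.411, 0.001]
ft_force: [0.5, -0.4, 0.5]
width: 0.0
grip_force: 0.0
t 22.25 p [0.5044 0.1418 0.1123] rv [-2.009e+00 -2.411e+00  1.000e-03] w 0.0 gf 0.0 F [ 0.5 -0.4  0.5] q [ 0.14  0.32  1.82  0.    1.   -0.04]
[0.68943882 0.20934724 0.06289527] [0.69127726 0.21028751 0.06358754]
[[0.7175909  0.23296887 0.35      ]] (array([ 0.40635983, -0.02446161,  1.13223073]), array([[ 0.38437025,  0.31792655, -0.96605467]]))
```

```bash
python3 -m creep '{"travel":[[0,0,-3.5],[0,0,-6.5],[2,3,-6.5],[4.5,6.5,-6.5],[7.3,10,-6.5],[7.3,10,-4],[7.3,10,-0.5],[7.3,10,-0.5]],"dr":[[0,0,0],[0,0,0],[0,0,0],[0,0,0],[0,0,0],[0,0,0],[0,0,0],[0,0,0]],"jaw":[0,0,0,0,0,0,0,0]}'
python3 - <<'E'
from h import *
o=st();a=np.radians(10.4);M=np.array([[np.cos(a),np.sin(a)],[-np.sin(a),np.cos(a)]]);print(M@(o['ee_pos'][:2]-[.4903,.2136]))
E
```

```text
time: 23.25
ee_pos: [0.5883, 0.2314, 0.1147]
tcp_rot: [-2.007, -2.409, 0.007]
ft_force: [-0.6, 0.5, 0.2]
width: 0.0
grip_force: 0.0
t 23.25 p [0.5883 0.2314 0.1147] rv [-2.007 -2.409  0.007] w 0.0 gf 0.0 F [-0.6  0.5  0.2] q [0.26 0.46 1.57 0.   1.11 0.08]
[ 0.09959772 -0.00022823]
```

```bash
python3 -m creep '{"travel":[[0,-1.2,0],[0,-2.4,0],[0,-3.5,0],[0,-4.5,0],[0,-5.1,0.8],[0,-5.4,1.5],[0,-5.4,2],[0,-5.4,2.2]],"dr":[[0,0,0],[0,0,0],[0,0,0],[0,0,0],[0,0,0],[0,0,0],[0,0,0],[0,0,0]],"jaw":[0,0,0,0,0,0,0,0]}'
python3 -m creep '{"travel":[[0,0,0.2],[0,0,0.4],[0,0,0.5],[0,0,0.5]],"dr":[[0,0,0],[0,0,0],[0,0,0],[0,0,0]],"jaw":[0,0,0,0]}'
python3 -c "from h import *;st()"
```

```text
time: 24.25
ee_pos: [0.5372, 0.2222, 0.0949]
tcp_rot: [-2.01, -2.411, -0.0]
ft_force: [-1.2, -0.0, 1.1]
width: -0.001
grip_force: 0.4
time: 24.75
ee_pos: [0.5376, 0.2223, 0.0924]
tcp_rot: [-2.01, -2.413, -0.003]
ft_force: [-2.7, -1.2, 10.1]
width: 0.0
grip_force: 5.2
t 24.75 p [0.5376 0.2223 0.0924] rv [-2.01  -2.413 -0.003] w 0.0 gf 5.2 F [-2.7 -1.2 10.1] q [0.27 0.42 1.72 0.   1.   0.09]
```

```bash
python3 -m creep '{"travel":[[0,0,-4],[0,0,-8.5],[4,-2,-8.5],[9,-4.7,-8.5],[13.3,-4.7,-8.5],[13.3,-4.7,-6],[13.3,-4.7,-2.7],[13.3,-4.7,-2.7]],"dr":[[0,0,0],[0,0,0],[0,0,0],[0,0,0],[0,0,0],[0,0,0],[0,0,0],[0,0,0]],"jaw":[0,0,0,0,0,0,0,0]}'
python3 - <<'E'
from h import *
o=st();a=np.radians(10.4);M=np.array([[np.cos(a),np.sin(a)],[-np.sin(a),np.cos(a)]]);print(M@(o['ee_pos'][:2]-[.4903,.2136]))
E
python3 -m creep '{"travel":[[-1.5,0,0],[-2.7,0,0],[-4,0,0],[-4.8,0,0],[-5.5,0,0.8],[-6,0,1.5],[-6,0,2],[-6,0,2.2]],"dr":[[0,0,0],[0,0,0],[0,0,0],[0,0,0],[0,0,0],[0,0,0],[0,0,0],[0,0,0]],"jaw":[0,0,0,0,0,0,0,0]}'
python3 -m creep '{"travel":[[0,0,0.2],[0,0,0.4],[0,0,0.5],[0,0,0.5]],"dr":[[0,0,0],[0,0,0],[0,0,0],[0,0,0]],"jaw":[0,0,0,0]}'
```

```text
time: 25.75
ee_pos: [0.4655, 0.3438, 0.1157]
tcp_rot: [-2.008, -2.411, 0.006]
ft_force: [0.9, -0.4, 0.6]
width: 0.0
grip_force: 0.0
t 25.75 p [0.4655 0.3438 0.1157] rv [-2.008 -2.411  0.006] w 0.0 gf 0.0 F [ 0.9 -0.4  0.6] q [0.51 0.39 1.7  0.   1.06 0.33]
[-0.00094067  0.13252922]
time: 26.75
ee_pos: [0.4775, 0.2855, 0.0951]
tcp_rot: [-2.009, -2.412, 0.0]
ft_force: [0.4, -0.0, 0.5]
width: -0.001
grip_force: 0.3
time: 27.25
ee_pos: [0.4779, 0.2858, 0.0924]
tcp_rot: [-2.01, -2.412, -0.003]
ft_force: [-2.6, -1.8, 9.8]
width: -0.001
grip_force: 4.9
```

```bash
python3 -m creep '{"travel":[[0,0,-3],[0,0,-6],[-5,0,-6],[-10,0,-6],[-14.6,0,-6],[-14.6,0,-3],[-14.6,0,-0.5],[-14.6,0,0]],"dr":[[0,0,0],[0,0,0],[0,0,0],[0,0,0],[0,0,0],[0,0,0],[0,0,0],[0,0,0]],"jaw":[0,0,0,0,0,0,0,0]}'
python3 -m creep '{"travel":[[0,0,0],[0,0,0]],"dr":[[0,0,0],[0,0,0]],"jaw":[0,0]}'
python3 -m creep '{"travel":[[0,0,-3],[0,0,-7],[0,0,-12],[-5,-3,-14],[-10,-6,-14],[-15,-8,-14],[-20,-10,-14],[-25,-10,-14]],"dr":[[0,0,0],[0,0,0],[0,0,0],[0,0,0],[0,0,0],[0,0,0],[0,0,0],[0,0,0]],"jaw":[0,0,0,0,0,0,0,0]}'
python3 - <<'E'
from h import *
st();a=shot('scene','s5')['color'][200:310,170:320,::-1];b=shot('top','t5')['color'][130:250,100:430,::-1]
im=np.zeros((600,660,3),np.uint8);im[:360,:491]=cv2.resize(a,(491,360));im[360:]=cv2.resize(b,(660,240));cv2.imwrite('pics/c5.png',im)
E
```

```text
time: 28.25
ee_pos: [0.5042, 0.1415, 0.092]
tcp_rot: [-2.01, -2.412, -0.0]
ft_force: [-8.2, -3.7, 37.2]
width: -0.002
grip_force: 18.9
time: 28.5
ee_pos: [0.5041, 0.1415, 0.0924]
tcp_rot: [-2.01, -2.414, -0.001]
ft_force: [-3.9, -2.0, 13.5]
width: 0.003
grip_force: 6.4
time: 29.5
ee_pos: [0.4498, -0.1233, 0.2305]
tcp_rot: [-2.01, -2.412, -0.002]
ft_force: [1.6, -0.4, -0.3]
width: 0.0
grip_force: 0.0
t 29.5 p [ 0.4498 -0.1233  0.2305] rv [-2.010e+00 -2.412e+00 -2.000e-03] w 0.0 gf 0.0 F [ 1.6 -0.4 -0.3] q [-0.42  0.13  1.76  0.    1.26 -0.6 ]
```

View pics/c5.png

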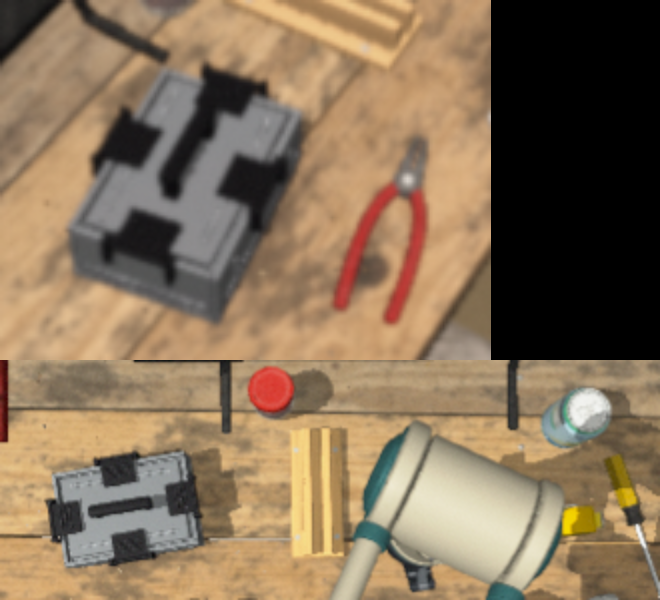

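The composite shows all four flaps lying flat over the seated lid (top view: near (130,545), far (120,468), left (65,518), right (183,495)). The jar, can and tape are in place and the arm is clear.

```bash
python3 -c "from bench import job_done;print(job_done())"
```

```text
the job is handed in; nothing more can be done
None
```

The lid is seated in the bin with all four flaps folded flat over its rim, nothing else on the bench was disturbed, and the job was handed in at about 30 s of the 72 s allowed; no verdict came back.

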